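# Flip open the upper pipette-tip box

## Robot

A 7-joint arm with a two-finger parallel gripper is mounted at the origin on a cart in front of the work surface, level with it; the furniture and walls round the work are solid. World frame = base frame: x ahead of the robot, y to its left, z up, the work surface at z = 0. Lengths are in mm, angles in rad, forces in N, time in s.
With the tool pointing down it reaches from about 350 to 900 mm from the base axis. Payload 19.9 kg.
Tool frame: the origin (TCP) lies midway between the tips of the shut fingers; the grasp point (between the pads) lies 19 mm behind it; z points along the fingers, y is the line along which they close (so a half turn about z gives the same grasp; the last joint's range is limited). The gripper opens to 94 mm and grips with 3 to 60 N. Pads are 16 mm wide; open, the fingers measure 119 mm over their backs; the gripper's body (75 mm by 177 mm) begins 78 mm behind the grasp point.
Start: joints at [-1.302, 0.417, -0.01, 1.614, 0.005, 1.111, -0.053], TCP at [190.532, 595.228, 205.425] pointing down, gripper open.
Joint ranges: [-2.81, 2.81], [-0.39, 2.02], [-1.27, 1.25], [0.06, 2.57], [-1.19, 4.33], [0.19, 2], [-2.82, 2.82]. Speed limits (rad/s): [1.89, 1.89, 2.39, 2.39, 3.01, 3.01, 3.01].

## Interface

Orientations are given as a rotation vector (axis times angle).
In Python, from rig import movep, move_linear, set_joints, move_gripper, dwell, inverse_kinematics, camera, camera_params, IKError, close_job, find_in, landmark_of, read_time_s, read_joints, read_joint_velocities, read_tau, read_position, read_orientation, read_contact_force, read_torque, read_finger_gap, read_grasp_force gives the robot as it stands. Calls block until the motion is done:
- movep(position, orientation): joint-space move of the TCP to a pose.
- move_linear(position, orientation=None, vel=150): straight line of the TCP; orientation=None keeps the orientation; vel is the mean speed in mm/s.
- set_joints(angles): joint-space move.
- move_gripper(opening): finger opening in mm; the grip force is fixed at half the most; returns when the fingers have stopped.
- dwell(seconds).
- inverse_kinematics(position, orientation): joint angles nearest the present ones, or None.
- camera(name): name is "scene" or "top"; returns the picture (480x640x3 uint8, blue, green, red); there is no depth.
- camera_params(name): a dict with "camera_matrix" (3x3 intrinsics, pixels), "extrinsics" (4x4, takes a point from world to camera coordinates). Camera axes: x right, y down, z forward; pixel columns grow to the right and rows downward; lengths in mm; the calibration is good to about 2 mm. A picture is of the moment at which its call begins. camera_params takes no time and is no camera call.
A pose or a line that the arm cannot do raises IKError and nothing moves.
- close_job(): hands the job in; it is judged then, once.
Trained networks look in the newest picture that a camera, given by its name, has taken for a name from the list of things; names that differ only in an ending like _2 or _b are one class to them, and where a whole thing is asked for, a point or a joint stands for the part that bears it (a point fixed in the world has none). Each returns a list of dicts, best first, with "p" (0 to 1); they miss things now and then, are a little off and sometimes report something else, mostly with a low value. They report only what shows in the picture. A call takes as long as a camera call.
- find_in(camera, name): "xy" ([column, row] as shares, 0 to 1, of the picture: columns of its width, rows of its height, amid what is visible of it).
- landmark_of(camera, name): "xy" ([column, row] as shares, 0 to 1, of the picture: columns of its width, rows of its height: a listed point, or the origin of a listed thing).
Readings, each from a call of its own:
- read_time_s(): time.
- read_joints(): joint angles.
- read_joint_velocities(): joint speeds.
- read_tau(): joint torques, N m.
- read_position(): TCP position.
- read_orientation(): TCP orientation.
- read_contact_force(): force on the tool from outside, world axes, zero at the start.
- read_torque(): the same for the moment, N m.
- read_finger_gap(): finger opening in mm.
- read_grasp_force(): force on a finger pad.
Only numpy, scipy, OpenCV 4.12 (cv2) and the standard library are available. Lean on these libraries where they do the work, as an engineer would, in place of code of your own. Each camera call takes 0.05 s, during which the arm holds its last target. There are 200 camera calls.

## Task

Make the upper of the two stacked pipette-tip boxes ready for use without grasping anything: first slide the small blue-capped bottle that stands in front of the boxes sideways, left or right, until no part of it is in front of them any more, keeping it upright on the table. Then, with your fingertips under the blue thumb tab, gently flip the clear lid up and over past its balance point so that it falls back and stays fully open by itself. Do not pinch or lift anything, and leave the small sample jar and the roll of white tape beside the boxes where they are.

Things in the scene. Friction and masses are not known exactly. Their poses are not given: they have to be found in the camera images.
- upper_box: upper of two purple tip boxes with clear tops, stacked squarely and fixed to the table; each 80 deep (x) x 112 wide (y) x 63 mm high, lid included. Origin: centre of its underside, 63 mm above the table; x points from its front (the robot's side) to its back, y left along the hinge, z up. The clear lid is its top 28 mm; below the lid its front wall stands 35 mm
- hinge_line (a point): middle of the lid's hinge axis, on the upper box's back edge: 98 mm above the table, 41 mm behind the box's middle, 81 mm behind its front face. Fixed; axes as the box's. The swinging lid reaches up to 105 mm above the hinge and, open, 55 mm behind it
- tab_mid (a point): middle of the underside of the blue thumb tab on the lid's front lower rim; turns with the lid. Tab 36 wide (y), 4 mm thick, standing 17 mm out from the front wall. Lid shut: this point is 94 mm in front of the hinge line, level with it, 98 mm above the table; the outer edge is 7 mm farther out. Once the bottle is away, only the table lies under the tab
- upper_box_lid (a joint): lid angle, rad: 0 shut (start), 1.92 fully open, leaning back on its stop. The lid weighs about 30 g and swings freely; it balances near 1.25 with a little hinge friction, so below about 1.1 it falls shut and above about 1.45 it falls open by itself. Force between the fingers and lid or bottle must stay gentle, under about 15 N
- bottle: loose 100 ml clear bottle with blue cap, 56 mm in diameter, 100 mm high, 0.1 to 0.2 kg, standing on the table about 135 mm in front of the boxes' middle. Origin: centre of its underside, z up. Pushed below half its height it slides upright. The table is free for 15 cm to either side of it
- sample_jar: loose sample jar with blue cap, 41 mm diameter, 53 mm high, beside the boxes on the left; origin at the centre of its underside; must not be disturbed
- tape: loose roll of white tape lying flat, 48 mm diameter, 13 mm high, beside the boxes on the right; origin at the centre of its underside; must not be disturbed

How it is judged:
By the outcome, as a careful person would: the job done as asked, in the order asked, and still so for the second after the job is handed in, with the robot touching nothing.
It also fails if it takes over 64 s, if anything falls off the work surface, if the arm or the gripper's body presses on something with over 40 N, if the wrist force passes 120 N, or if a joint passes its speed limit or range.

## Working session

There is one attempt and no reset: what is moved stays moved. The work goes in short steps, each a Python script; the robot and the scene stay as the last script left them, time stands still between calls to the robot, and variables do not carry over. Pictures are saved under pics/ and viewed, at most 10 in all, crops included, and the job is handed in when it is done.

```bash
mkdir -p pics; cat > h.py <<'E'
from rig import *
import numpy as np, cv2
def ray(c,xy):
    P=camera_params(c);K=np.array(P["camera_matrix"]);T=np.array(P["extrinsics"])
    d=T[:3,:3].T@np.linalg.inv(K)@[xy[0]*640,xy[1]*480,1]
    return -T[:3,:3].T@T[:3,3],d
def at_z(c,xy,z):
    o,d=ray(c,xy); return o+d*(z-o[2])/d[2]
def tri(xa,xb):
    A=[];b=[]
    for c,x in(("scene",xa),("top",xb)):
        o,d=ray(c,x);d=d/np.linalg.norm(d);M=np.eye(3)-np.outer(d,d);A.append(M);b.append(M@o)
    return np.linalg.lstsq(np.vstack(A),np.hstack(b),rcond=None)[0]
E
python3 - <<'E'
from h import *
np.set_printoptions(precision=1,suppress=True)
im=[camera(c) for c in("scene","top")]
for c,i in zip(("scene","top"),im): cv2.imwrite(f"pics/{c}0.png",i)
Z=dict(upper_box=63,hinge_line=98,tab_mid=98,bottle=0,sample_jar=0,tape=0)
for n,z in Z.items():
    r=[]
    for c in("scene","top"):
        l=landmark_of(c,n); 
        for q in l[:2]: print(n,c,round(q["p"],2),np.multiply(q["xy"],[640,480]),at_z(c,q["xy"],z))
        if l:r.append(l[0]["xy"])
    if len(r)==2: print("  tri",tri(*r))
print(read_time_s(),read_orientation())
E
```

```text
upper_box scene 0.97 [333.4 244.5] [605.5 204.8  63. ]
upper_box top 0.95 [347.4 244.4] [596.6 203.3  63. ]
  tri [600.6 204.8  63.9]
hinge_line scene 0.65 [314.1 222.3] [646.3 203.8  98. ]
hinge_line top 0.97 [349.6 209.1] [647. 201.  98.]
  tri [648.  200.9  95. ]
tab_mid scene 0.65 [368.8 236.8] [543.5 188.9  98. ]
tab_mid top 0.77 [352.9 270.8] [547.8 197.1  98. ]
tab_mid top 0.65 [351.7 240.3] [596.3 198.4  98. ]
  tri [543.6 196.6 105.1]
bottle scene 0.71 [407.  293.9] [458.1 193.    0. ]
bottle top 0.97 [358.2 327.9] [463.9 182.9   0. ]
  tri [463.  181.5 -14. ]
sample_jar scene 0.61 [302.4 311.4] [600.6 321.9   0. ]
sample_jar top 0.59 [276.9 249.4] [600.2 323.5   0. ]
  tri [599.7 323.3   2.1]
tape scene 0.59 [383.2 239.6] [557.9  83.6   0. ]
tape top 0.73 [411.4 274.5] [555.6  89.    0. ]
  tri [555.   90.2   6.6]
0.7 [ 0.5  3.1 -0. ]
```

View pics/scene0.png

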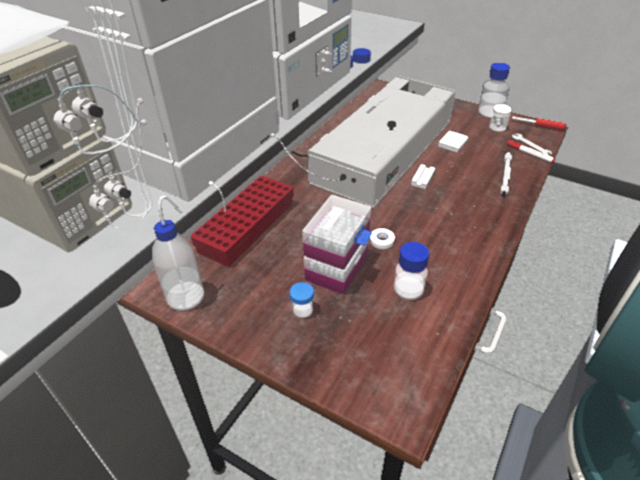

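View pics/top0.png

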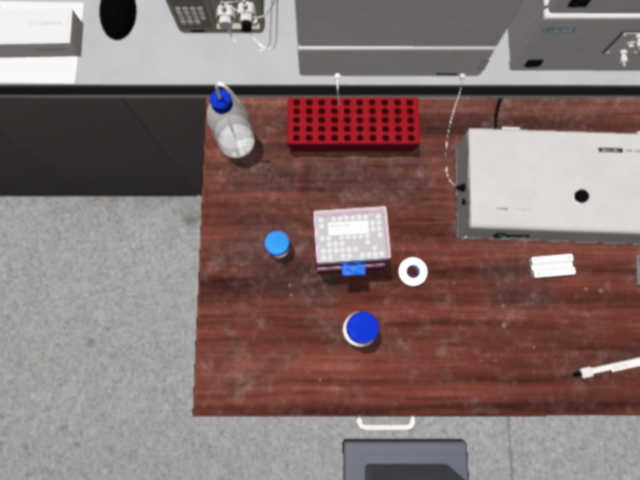

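The scene view shows the bottle at about (410,275), the tab at (364,238), the jar at (302,300) and the tape at (382,239). The top view shows the bottle at (361,329) and the tab at (353,269), and the box is yawed by about +0.05. I'll slide the bottle right (−y) using the open fingers as a cradle, and check IK for the flip first.

```bash
cat >> h.py <<'E'
from scipy.spatial.transform import Rotation as R
def fwd(pitch,yaw,flip=1):
    z=np.array([np.cos(pitch)*np.cos(yaw),np.cos(pitch)*np.sin(yaw),np.sin(pitch)])
    y=flip*np.array([-np.sin(yaw),np.cos(yaw),0]); x=np.cross(y,z)
    return R.from_matrix(np.c_[x,y,z]).as_rotvec()
E
python3 - <<'E'
from h import *
np.set_printoptions(precision=2,suppress=True)
H=np.array([643,203,98.])
for fl in(1,-1):
  for yaw in(-.6,-.3,.05,.35,.7):
    s=""
    for p in(-.3,0,.3,.6,.9):
      s+=f" p{p}:"
      for th in(-.15,.4,.8,1.2,1.6):
        P=H+94*np.array([-np.cos(th),-.05*np.cos(th),np.sin(th)])-[0,0,8]
        s+="01"[inverse_kinematics(P,fwd(p,yaw,fl)) is not None]
    print(fl,yaw,s)
a=np.pi/np.sqrt(2)
q=[(o,inverse_kinematics([461,262,140],o)) for o in([a,a,0],[-a,a,0])]
for o,j in q: print(o,j)
o=min((x for x in q if x[1] is not None),key=lambda x:np.abs(np.array(x[1])-read_joints()).max())[0]
move_gripper(40)
movep([461,262,160],o)
move_linear([461,262,25],vel=120)
print(read_contact_force(),read_position(),read_finger_gap(),read_time_s())
move_linear([461,225,25],vel=60)
move_linear([461,122,25],vel=40)
print(read_contact_force(),read_time_s())
cv2.imwrite("pics/top1.png",camera("top"));camera("scene")
for c in("scene","top"):
  for l in landmark_of(c,"bottle")[:1]: print(c,l["p"],at_z(c,l["xy"],0))
E
```

```text
1 -0.6  p-0.3:11111 p0:11111 p0.3:11111 p0.6:11111 p0.9:11111
1 -0.3  p-0.3:11111 p0:11111 p0.3:11111 p0.6:11111 p0.9:11111
1 0.05  p-0.3:11111 p0:11111 p0.3:11111 p0.6:11111 p0.9:11111
1 0.35  p-0.3:11111 p0:11111 p0.3:11111 p0.6:11111 p0.9:11111
1 0.7  p-0.3:11111 p0:11111 p0.3:11111 p0.6:00111 p0.9:00000
-1 -0.6  p-0.3:11111 p0:11111 p0.3:11111 p0.6:11111 p0.9:11111
-1 -0.3  p-0.3:11111 p0:11111 p0.3:11111 p0.6:11111 p0.9:11111
-1 0.05  p-0.3:11111 p0:11111 p0.3:11111 p0.6:11111 p0.9:11111
-1 0.35  p-0.3:11111 p0:11111 p0.3:11111 p0.6:11111 p0.9:11111
-1 0.7  p-0.3:11111 p0:11111 p0.3:11111 p0.6:00111 p0.9:00111
[np.float64(2.221441469079183), np.float64(2.221441469079183), 0] [-0.92  0.35  0.41  1.92 -0.17  0.91 -0.42]
[np.float64(-2.221441469079183), np.float64(2.221441469079183), 0] [-0.47  0.33 -0.13  1.91  0.05  0.91  2.52]
[-0.05  0.51  0.36] [461.34 262.24  25.6 ] 39.87055788828552 4.5167
[0.66 0.92 0.32] 8.0083
scene 0.9 [468.05  98.88   0.  ]
```

View pics/top1.png

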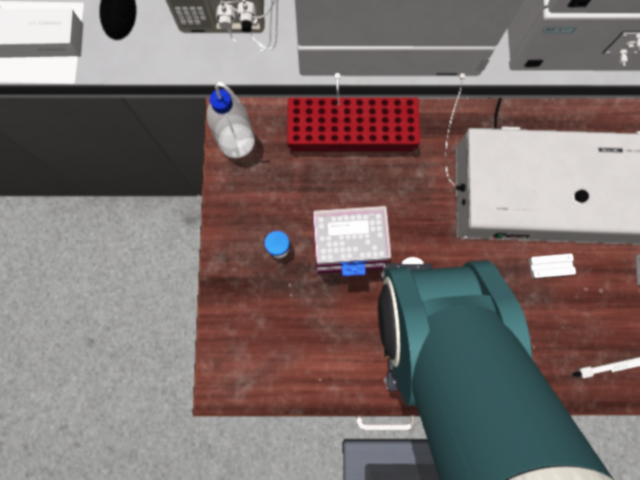

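The top view shows the arm over the bottle and clear of the boxes, with the jar at (277,244) unmoved. The network puts the bottle at y≈98. I'll push it further so there is room for the gripper body, then stage in front of the tab.

```bash
python3 - <<'E'
from h import *
np.set_printoptions(precision=2,suppress=True)
move_linear([461,80,25],vel=40)
print(read_contact_force())
move_linear([461,120,25],vel=100)
move_linear([461,130,240],vel=200)
move_gripper(0)
camera("top");camera("scene")
o=min((fwd(0,.05,f) for f in(1,-1)),key=lambda o:np.abs(np.array(inverse_kinematics([450,193,230],o))-read_joints()).max())
print(o,inverse_kinematics([450,193,230],o),inverse_kinematics([485,195,75],o))
movep([420,192,230],o)
print(read_joints(),read_time_s())
move_linear([485,195,76],vel=120)
print(read_position(),read_contact_force(),read_joints(),read_time_s())
for c in("scene","top"):
  i=camera(c);cv2.imwrite(f"pics/{c}2.png",i[120:420,200:600] if c=="scene" else i)
  for n,z in(("bottle",0),("tab_mid",98),("hinge_line",98)):
    for l in landmark_of(c,n)[:1]: print(c,n,l["p"],at_z(c,l["xy"],z))
E
```

```text
[0.51 0.34 0.09]Traceback (most recent call last):
  File "<stdin>", line 9, in <module>
  File "<stdin>", line 9, in <lambda>
TypeError: unsupported operand type(s) for -: 'NoneType' and 'float'
```

```bash
python3 - <<'E'
from h import *
np.set_printoptions(precision=2,suppress=True)
for n in("bottle",):
  for c in("scene","top"):
    camera(c)
    for l in landmark_of(c,n)[:1]: print(c,n,l["p"],at_z(c,l["xy"],0))
print(read_joints(),read_time_s())
for fl in(1,-1):
  for yaw in(-.3,.05,.3):
    for p in(-.4,0,.3):
      for P in([450,193,230],[485,195,230],[485,195,76],[510,196,80],[549,198,90],[640,203,190]):
        j=inverse_kinematics(P,fwd(p,yaw,fl)); print(fl,yaw,p,P,j)
E
```

```text
scene bottle 0.7 [458.23  56.85   0.  ]
[-0.75  0.12  0.45  1.94 -0.06  1.1  -0.28] 12.225
1 -0.3 -0.4 [450, 193, 230] [-1.24  0.22  0.08  2.45  1.47  1.15 -1.06]
1 -0.3 -0.4 [485, 195, 230] [-1.22  0.25  0.16  2.41  1.54  1.09 -1.04]
1 -0.3 -0.4 [485, 195, 76] [-1.34  0.73  0.3   2.41  1.72  0.97 -1.58]
1 -0.3 -0.4 [510, 196, 80] [-1.34  0.74  0.37  2.38  1.77  0.92 -1.56]
1 -0.3 -0.4 [549, 198, 90] [-1.33  0.74  0.46  2.33  1.81  0.85 -1.52]
1 -0.3 -0.4 [640, 203, 190] [-1.2   0.54  0.51  2.19  1.78  0.76 -1.14]
1 -0.3 0 [450, 193, 230] [-1.29  0.62  0.05  2.47  1.59  1.54 -1.51]
1 -0.3 0 [485, 195, 230] [-1.27  0.63  0.13  2.43  1.68  1.48 -1.49]
1 -0.3 0 [485, 195, 76] [-1.39  1.1   0.24  2.31  1.61  1.37 -1.83]
1 -0.3 0 [510, 196, 80] [-1.39  1.1   0.3   2.29  1.65  1.32 -1.81]
1 -0.3 0 [549, 198, 90] [-1.38  1.09  0.39  2.25  1.72  1.25 -1.78]
1 -0.3 0 [640, 203, 190] [-1.25  0.86  0.5   2.19  1.9   1.17 -1.55]
1 -0.3 0.3 [450, 193, 230] [-1.26  0.92  0.06  2.39  1.58  1.83 -1.75]
1 -0.3 0.3 [485, 195, 230] [-1.23  0.92  0.13  2.36  1.66  1.78 -1.72]
1 -0.3 0.3 [485, 195, 76] [
[... 4794 characters left out ...]
.35  2.72  0.9   2.34]
-1 0.3 0 [450, 193, 230] None
-1 0.3 0 [485, 195, 230] None
-1 0.3 0 [485, 195, 76] [-1.84  1.86  0.67  2.57  2.17  1.25  0.18]
-1 0.3 0 [510, 196, 80] [-1.61  1.69  0.68  2.54  2.26  1.45  0.35]
-1 0.3 0 [549, 198, 90] [-1.67  1.84  0.86  2.5   2.36  1.29  0.17]
-1 0.3 0 [640, 203, 190] [-1.35  1.35  1.07  2.43  2.81  1.41  0.5 ]
-1 0.3 0.3 [450, 193, 230] None
-1 0.3 0.3 [485, 195, 230] None
-1 0.3 0.3 [485, 195, 76] [-1.63  1.82  0.5   2.37  1.78  1.57  0.44]
-1 0.3 0.3 [510, 196, 80] [-1.45  1.73  0.51  2.35  1.91  1.73  0.51]
-1 0.3 0.3 [549, 198, 90] [-1.58  1.86  0.69  2.32  1.92  1.48  0.41]
-1 0.3 0.3 [640, 203, 190] [-1.48  1.82  1.06  2.31  2.24  1.33  0.28]
```

The bottle is now at y≈57, well clear of the boxes. The family at yaw −0.3 gives smooth joint solutions, so I'll use that.

```bash
python3 - <<'E'
from h import *
np.set_printoptions(precision=2,suppress=True)
o=fwd(0,-.3,1)
movep([450,215,250],o)
print(read_joints(),read_contact_force(),read_time_s())
move_linear([495,214,78],vel=120)
print(read_position(),read_contact_force(),read_time_s())
for c in("scene","top"):
  i=camera(c);cv2.imwrite(f"pics/{c}2.png",cv2.resize(i[140:380,220:540],None,fx=2,fy=2))
  for n,z in(("bottle",0),("tab_mid",98),("hinge_line",98)):
    for l in landmark_of(c,n)[:1]: print(c,n,l["p"],at_z(c,l["xy"],z))
E
```

```text
[-1.3   0.56  0.04  2.43  1.57  1.55 -1.42] [ 0.33 -0.91 -0.12] 13.725
[494.96 214.1   78.43] [0.28 0.02 0.64] 15.3583
scene bottle 0.61 [460.04  55.67   0.  ]
scene tab_mid 0.97 [541.28 192.51  98.  ]
scene hinge_line 0.8 [639.91 205.65  98.  ]
top bottle 0.79 [460.52  56.54   0.  ]
top tab_mid 0.96 [548.6  200.39  98.  ]
top hinge_line 0.81 [646.69 203.26  98.  ]
```

View pics/scene2.png

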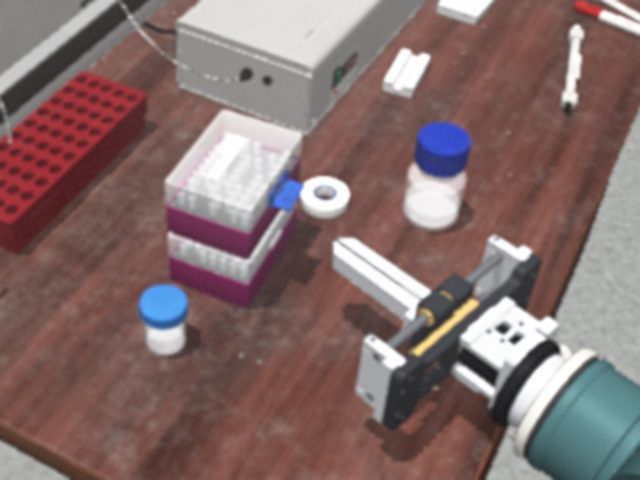

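View pics/top2.png

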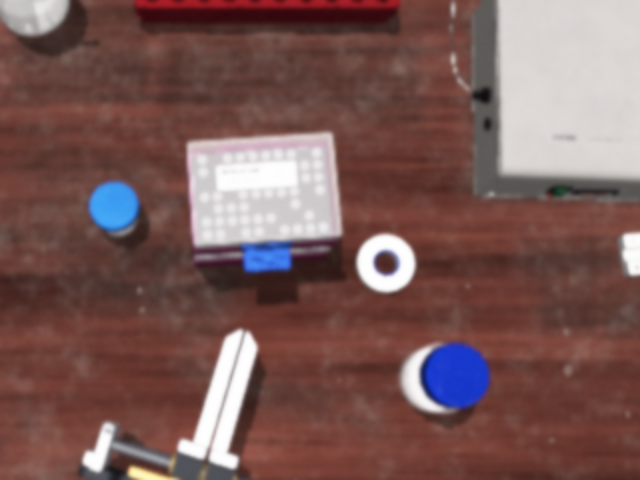

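Both views show the closed fingertips in front of and below the tab. The bottle stands upright at scene crop (437,175), clear to the right, and the jar and tape have not moved. The tab's outer edge at top row ~275 puts the hinge at x≈642. Next I'll sweep the arc.

```bash
python3 - <<'E'
from h import *
np.set_printoptions(precision=2,suppress=True)
H=np.array([642,203.5,98.]);r=92
def P(t): return H+r*np.array([-np.cos(t),-.05*np.cos(t),np.sin(t)])-[0,0,8]
move_linear(P(0)-[0,0,10],vel=50); print(read_position(),read_contact_force())
for t in np.linspace(0,1.6,11):
    move_linear(P(t),vel=45); print(round(t,2),read_contact_force())
    if abs(t-.8)<.05: cv2.imwrite("pics/mid.png",cv2.resize(camera("scene")[140:380,220:540],None,fx=2,fy=2))
dwell(.5)
print(read_time_s())
cv2.imwrite("pics/end.png",cv2.resize(camera("scene")[140:380,220:540],None,fx=2,fy=2))
E
```

```text
[549.8  199.12  79.91] [ 1.03 -0.9   0.18]
0.0 [-0.57 -0.07 -0.52]
0.16 [-0.34 -0.37 -0.92]
0.32 [ 0.01  0.02 -0.13]
0.48 [-0.32 -0.01 -0.29]
0.64 [-0.06  0.12 -0.  ]
0.8 [-0.73 -0.56  0.02]
0.96 [0.01 0.31 0.03]
1.12 [ 0.28 -0.49 -0.3 ]
1.28 [-0.29  0.23  0.17]
1.44 [-0.62  0.35 -0.23]
1.6 [ 0.16 -0.43  0.19]
22.725
```

View pics/end.png

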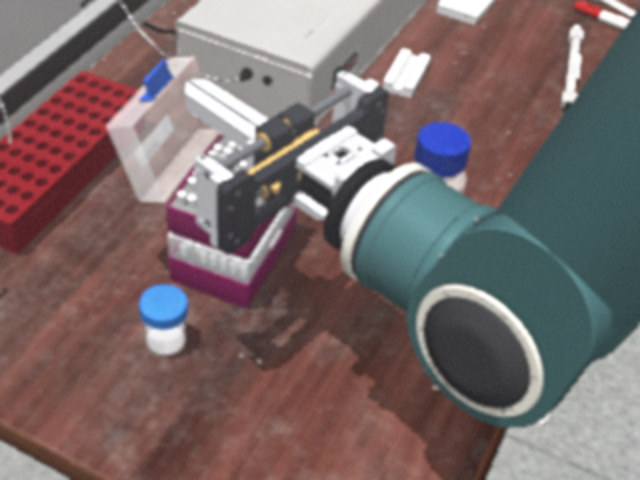

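The lid has fallen fully open and leans back, with the tab at crop (155,80) away from the fingers. I'll back off, check and hand in.

```bash
python3 - <<'E'
from h import *
p=np.array(read_position())
move_linear(p+[-150,30,60],vel=120)
dwell(.5)
cv2.imwrite("pics/fin.png",cv2.resize(camera("scene")[140:380,220:540],None,fx=2,fy=2))
print(read_time_s(),read_contact_force())
E
```

```text
24.8417 [-0.36724747 -0.29607467 -0.04014913]
```

View pics/fin.png

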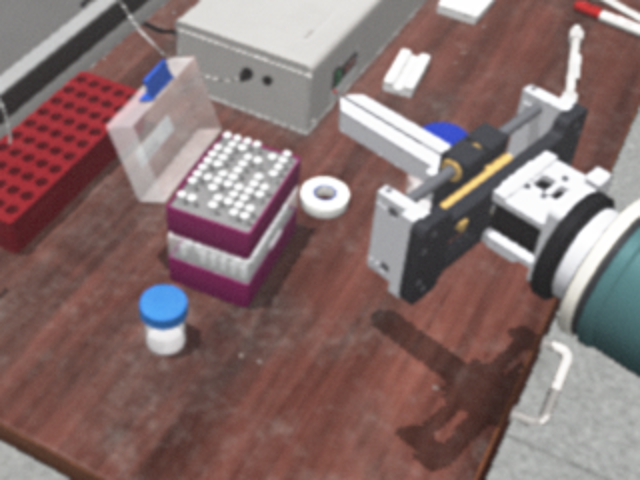

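The lid stands open at crop (165,130). The jar (165,320) and tape (325,197) are in place, the bottle's cap shows behind the hand where it was left, and the robot is clear of everything.

```bash
python3 -c "
from rig import *
print(close_job())"
```

```text
the job is handed in; nothing more can be done
None
```

I slid the bottle about 13 cm to the right, clear of the boxes and still upright, then flipped the lid fully open by its tab; it stays open by itself, the jar and tape look unmoved in the last picture, and I handed the job in at about 25 s.

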